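# Fit up an offset bronze tube in its weld fixture

### The job

Get the offset bronze tube ready to be tacked to its flange: turn it so that both its straight ends lie in the two V-rests of the weld fixture, one end butted squarely up against the flange, setting it down gently. Then push the red handle of the toggle clamp down until it locks over, so that the clamp holds the tube, and leave the other things on the bench where they are.

Things in the scene. Friction and masses are not known exactly. Their poses are not given: they have to be found in the camera images.
- tube: Offset (joggled) bronze tube, 22 mm diameter, 0.33 kg: two parallel legs along its y, joined by a slanting run. Origin on its axis at mid-length (centre of mass); z across the plane of the bends. Axis: end 1 (30,-115,0), bend (30,-45,0), bend (-30,45,0), end 2 (-30,115,0) mm. Same after half a turn about z; either end may go to the flange. Starts flat on the bench, z up, axis 11 mm high.
- tube_end1 (a point): centre of the tube's end face at (30, -115, 0) mm in the tube's frame; bright ground band round the end
- tube_end2 (a point): centre of the tube's other end face, (-30, 115, 0) mm in the tube's frame; bright ground band round the end
- fixture: Fixture: steel plate 150 x 345 x 12 mm with two V-rests, a bronze flange and a toggle clamp. Origin on the bench below the middle of a seated tube, z up, y from flange to clamp. Seated tube: middle 68 mm high, legs along the fixture's y, plane of bends tilted 25 degrees about y, +x side up. The leg at the flange lies at x = 27.2 mm, axis 80.7 mm high; the leg at the clamp at x = -27.2, 55.3 high.
- v_far: the higher V-rest, next to the flange: 90 degree V, open upward, 22 mm long along y, 35 mm wide at the mouth. Origin on the axis of a seated tube, at (27.2, -65, 80.7) mm in the fixture's frame; the V's lips are 2 mm above it, its bottom 15.6 mm below.
- v_near: the lower V-rest, under the clamp: the same V, origin at (-27.2, 82, 55.3) mm in the fixture's frame
- flange_face (a point): centre of the bronze flange's face (upright disc 72 mm across, facing the fixture's +y), at (27.2, -115, 80.7) mm in the fixture's frame: where the centre of one tube end must come
- open_end (a point): where the centre of the tube's other end lies when the tube is home, (-27.2, 115, 55.3) mm in the fixture's frame. The clamp's riser begins 26 mm beyond it.
- clamp_handle: Toggle clamp's handle: bar with a red sleeve 16 mm thick, 50 to 130 mm along its y from its origin (pin); swings in the fixture's y-z plane. Open (start): leans 24 degrees from upright to +y, held by friction, its end 30 mm clear of the raised arm. Closes by a push to +y and down of under 15 N; just past dead centre (level) it locks and stops, 4 degrees below level, its top 85 to 90 mm high.
- clamp_grip (a point): point on the handle's axis, 110 mm from its pin, 20 mm short of its end. In the fixture's frame x = -27 mm and (y, z) goes from (205, 167) mm open, through (233, 156), (262, 136), (278, 120) and (285, 108), to (288, 84) at dead centre and about 8 mm lower when locked.
- clamp_tip: rubber-tipped spring spindle, 14 mm across, on the nose of the clamp's arm, origin at its foot. When locked it presses about 7 N on top of the tube over the lower V-rest. While the clamp is open the arm stands upright at y = 157 mm in the fixture's frame, up to 172 mm high; the tip points to -y as far as y = 135 mm.
- grinder: blue and red pencil grinder, 225 mm long along its y, 25 mm thick, lying on the bench; leave alone
- patch: flat brown bronze offcut, 115 x 40 x 6 mm, on the bench; leave alone
- brush: brush lying on the bench, long along its x; leave alone
Not all that is in view belongs to the job. There is more than one size of the tube; the job needs the larger.

How it is judged:
By the outcome, as a careful person would: the job done as asked, in the order asked, and still so for the second after the job is handed in, with the robot touching nothing.
It also fails if it takes over 51 s, if anything falls off the work surface, if the arm or the gripper's body presses on something with over 40 N, if the wrist force passes 120 N, or if a joint passes its speed limit or range.

### The arm

A 6-joint arm with a two-finger parallel gripper is mounted at the origin on the work surface. World frame = base frame: x ahead of the robot, y to its left, z up, the work surface at z = 0. Lengths are in m, angles in rad, forces in N, time in s.
With the tool pointing down it reaches from about 0.25 to 0.775 m from the base axis. Payload 4 kg.
Tool frame: the origin (TCP) lies at the very end of the fingers, on their centre line; the grasp point (between the pads) lies tcp_to_grasp behind it (tcp_to_grasp is the distance from the TCP to the grasp point, in m); z points along the fingers, y is the direction in which the jaws open and shut (so a half turn about z gives the same grasp; the last joint's range is limited). The gripper opens to 94 mm and grips with 3 to 60 N. Pads are 16 mm wide; open, the fingers measure 119 mm over their backs; the gripper's body (75 mm by 177 mm) begins 78 mm behind the grasp point.
Start: joints at [1.005, 0.087, 1.371, -0, 1.684, -0.103], TCP at [0.246, 0.492, 0.206] pointing down, gripper open.
Joint ranges: [-3.1, 3.1], [-0.76, 2.03], [0.27, 2.55], [-1.08, 4.22], [0.17, 2.65], [-2.57, 2.57]. Speed limits (rad/s): [2.79, 2.79, 3.14, 3.14, 3.14, 3.14].

### API

Orientations are given as [roll, pitch, yaw] about the fixed x, y, z axes, in that order (R = Rz(yaw) Ry(pitch) Rx(roll)).
In Python, from bench import * gives the robot as it stands.
- The arm moves only by the tool play_rows, never from a script. Its argument "rows" is a list of rows, each a list of 3 entries, a list of its own where there are three numbers: the finger opening in cm, from 0 to 9.4, then the shift along the world's x, y, z in cm, then the turn, a rotation vector about the world's x, y, z in rad. A call has 1 to 8 rows; each row is the pose to reach, as a shift and turn from the pose commanded when the call began; what a row does not reach only later rows make up. A row lasts 1/12 s, in which the tool goes at most 41.7 mm and 7.16 degrees, less where a joint would pass 70% of its speed; a pose out of reach is approached as far as the arm can. A call with a gripper value outside its range is refused whole. The fingers move at their own pace and stop on an object; the grip force is fixed at half the most. Time passes only in rows, so rows that repeat a pose let the fingers close. It gives the time, the measured TCP pose, the force and the opening at its end, in the units of the state.
- get_obs(): the state, without advancing time (a new reading comes with each control period).
- snapshot(name): name is "scene" or "top" or "wrist"; returns a dict with "pixels" (384x512x3 uint8, red, green, blue), "fx", "fy", "cx", "cy" (pixels), "dist_coeffs" ([k1, k2, p1, p2, k3] as OpenCV has them; the pictures are not rectified), "rvec" (rotation vector, rad) and "tvec" (3), from world to camera coordinates, as OpenCV has them. Camera axes: x right, y down, z forward; pixel columns grow to the right and rows downward; lengths in m; the calibration is good to about 2 mm. A picture is of the moment at which its call begins. There is no depth.
- close_job(): hands the job in, once; it reports no verdict.
Trained networks look in the newest picture that a camera, given by its name, has taken for a name from the list of things; names that differ only in an ending like _2 or _b are one class to them, and where a whole thing is asked for, a point or a joint stands for the part that bears it (a point fixed in the world has none). Each returns a list of dicts, best first, with "confidence" (0 to 1); they miss things now and then, are a little off and sometimes report something else, mostly with a low value. They report only what shows in the picture. A call takes as long as a camera call. They do not tell look-alikes from the thing itself.
- silhouettes(camera, label): "mask" (384x512 bool, what is visible of it) and "point" ([row, column] in pixels, amid what is visible of it).
The state is a dict: "time": time; "joint_positions": joint angles; "qvel": joint speeds; "joint_torque": joint torques, N m; "tool_pos": TCP position; "ee_rot": TCP orientation; "wrist_force": force on the tool from outside, world axes, zero at the start; "wrist_torque": the same for the moment, N m; "width": finger opening in m.
Only numpy, scipy, OpenCV 4.12 (cv2) and the standard library are available. Lean on these libraries where they do the work, as an engineer would, in place of code of your own. Each camera call takes 0.05 s, during which the arm holds its last target. There are 200 camera calls.

## Working session

There is one attempt and no reset: what is moved stays moved. The work goes in short steps, Python scripts to look and compute and a tool call to move; the robot and the scene stay as the last step left them, time stands still between calls to the robot, and variables do not carry over. Pictures are saved under pics/ and viewed, about 8 in all and at most 12, crops included, and the job is handed in when it is done.

Besides the shell and the picture viewer there is one more tool, called as a command line: name --argument value ..., lists and objects as JSON in quotes. play_rows: Moves the arm, as the interface text tells. Its arguments: {"type":"object","properties":{"rows":{"type":"array"}},"required":["rows"]}

```bash
ls; mkdir -p pics
python3 - <<'E'
from bench import *
import cv2,numpy as np
o=get_obs();print({k:np.round(v,3) for k,v in o.items()})
try: print(tcp_to_grasp)
except Exception as e: print(e)
ims=[]
for c in ["scene","top"]:
    s=snapshot(c);np.save(f'{c}.npy',s,allow_pickle=True)
    im=cv2.cvtColor(s['pixels'],cv2.COLOR_RGB2BGR)
    for l in ["tube","fixture","v_far","v_near","flange_face","clamp_handle","clamp_grip","grinder","patch","brush","tube_end1"]:
        for d in silhouettes(c,l): print(c,l,round(d['confidence'],2),np.round(d['point']),d['mask'].sum())
    cv2.imwrite(f'pics/{c}.png',cv2.resize(im,None,fx=1.5,fy=1.5))
    print(s['fx'],s['rvec'],s['tvec'])
E
```

```text
pics
{'time': np.float64(0.0), 'joint_positions': array([ 1.005,  0.088,  1.372,  0.   ,  1.684, -0.103]), 'qvel': array([ 0.   ,  0.001, -0.   ,  0.001,  0.001, -0.   ]), 'joint_torque': array([-1.0000e-03, -3.4017e+01, -3.0243e+01,  7.2000e-02,  3.3000e-02,
       -0.0000e+00]), 'tool_pos': array([0.245, 0.492, 0.204]), 'ee_rot': array([-3.139, -0.   ,  2.679]), 'wrist_force': array([-1.033, -0.706, -0.216]), 'wrist_torque': array([ 0.056, -0.032, -0.   ]), 'width': np.float64(0.094)}
0.0188
scene tube 0.96 [263. 201.] 690
scene tube 0.63 [316. 159.] 366
scene fixture 0.83 [187. 291.] 3631
scene v_far 0.75 [197. 276.] 170
scene v_near 0.6 [167. 296.] 124
scene v_near 0.59 [190. 292.] 3824
scene flange_face 0.81 [182. 291.] 3786
scene clamp_handle 0.54 [130. 322.] 82
scene grinder 0.93 [284. 285.] 492
scene patch 0.95 [236. 323.] 354
scene brush 0.72 [189. 357.] 491
scene tube_end1 0.79 [317. 160.] 414
scene tube_end1 0.63 [263. 206.] 615
scene tube_end1 0.34 [128. 322.] 84
421.6483380163868 [ 2.32260771  0.72739797 -0.28103619] [-0.39279721 -0.2006568   1.62446387]
top tube 0.74 [204. 322.] 632
top tube 0.65 [209. 385.] 408
top fixture 0.77 [193. 178.] 6087
top fixture 0.2 [131. 294.] 396
top v_far 0.68 [191. 211.] 148
top v_near 0.74 [194. 156.] 159
top v_near 0.74 [192. 178.] 6007
top flange_face 0.68 [191. 178.] 6166
top flange_face 0.33 [210. 322.] 671
top clamp_handle 0.72 [182. 103.] 162
top clamp_grip 0.3 [130. 142.] 554
top grinder 0.56 [130. 291.] 437
top patch 0.58 [126. 222.] 429
top brush 0.9 [126. 142.] 723
top tube_end1 0.69 [210. 322.] 718
top tube_end1 0.62 [196. 178.] 6200
top tube_end1 0.57 [209. 387.] 363
433.6561458817019 [ 2.183344   -2.1426121   0.11551562] [-0.12925381  0.58091536  1.20785454]
```

View pics/top.png

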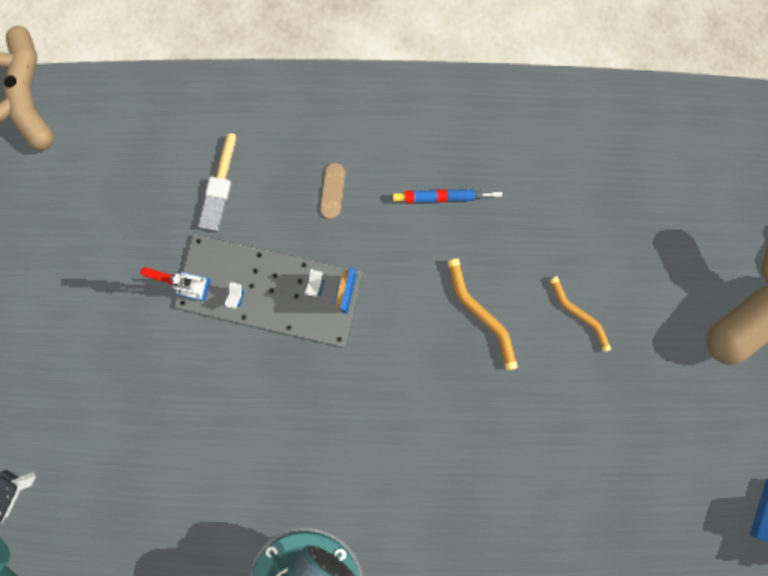

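View pics/scene.png

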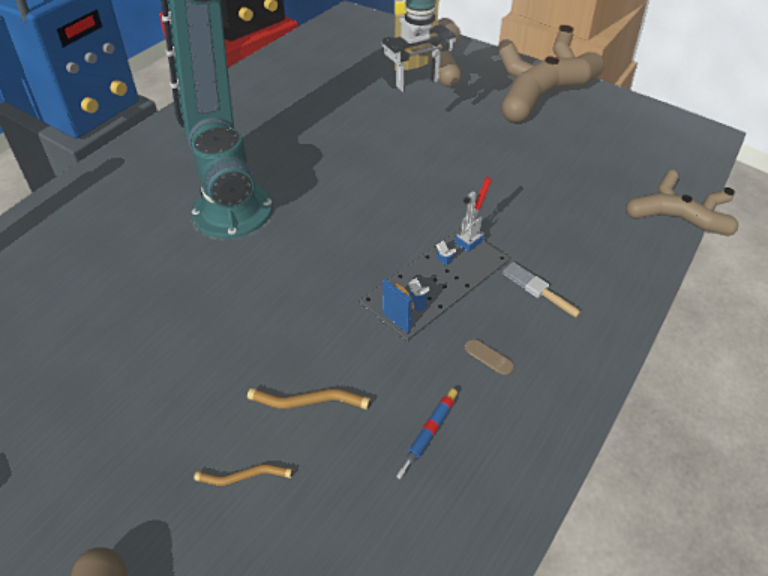

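Candidates (raw top pixels): the larger tube at (322,208), the smaller look-alike at (387,209), and the brown offcut (222,126). I choose the one at (322,208). Next I fit the poses.

```bash
cat > h.py <<'E'
import numpy as np,cv2
from scipy.optimize import minimize,least_squares
from scipy.spatial.transform import Rotation as R
def K(s): return np.array([[s['fx'],0,s['cx']],[0,s['fy'],s['cy']],[0,0,1.]])
def proj(s,P): return cv2.projectPoints(np.asarray(P,float).reshape(-1,3),s['rvec'],s['tvec'],K(s),np.array(s['dist_coeffs']))[0].reshape(-1,2)
def ray(s,uv,z):
    n=cv2.undistortPoints(np.array(uv,float).reshape(-1,1,2),K(s),np.array(s['dist_coeffs'])).reshape(-1,2)
    Rm=cv2.Rodrigues(np.array(s['rvec']))[0];c=-Rm.T@np.array(s['tvec']).ravel()
    d=np.c_[n,np.ones(len(n))]@Rm
    return c+d*((z-c[2])/d[:,2])[:,None]
TB=np.array([[30,-115,0],[30,-45,0],[-30,45,0],[-30,115,0]])/1e3
def tubemask(s,p,S=8):
    "p=x,y,yaw; supersampled projected tube silhouette (fraction per pixel)"
    P=R.from_euler('z',p[2]).apply(TB)+[p[0],p[1],.011]
    m=np.zeros((384*2,512*2),np.uint8)
    Rm=cv2.Rodrigues(np.array(s['rvec']))[0];c=-Rm.T@np.array(s['tvec']).ravel()
    for a,b in zip(P[:-1],P[1:]):
        d=(b-a)/np.linalg.norm(b-a);v=(a+b)/2-c;v/=np.linalg.norm(v)
        w=np.cross(d,v);w*=.011/np.linalg.norm(w)
        q=(proj(s,[a+w,b+w,b-w,a-w])+.5)*2-.5
        cv2.fillPoly(m,[np.round(q*16).astype(np.int32)],255,cv2.LINE_AA,4)
    return cv2.resize(m,(512,384),interpolation=cv2.INTER_AREA)/255.
def fittube(views,p0):
    "views: list of (s,mask float)"
    f=lambda p:sum(np.abs(cv2.GaussianBlur(tubemask(s,p)-m,(0,0),1.0)).sum()/m.sum() for s,m in views)
    r=minimize(f,p0,method='Nelder-Mead',options=dict(initial_simplex=np.array(p0)+np.array([[0,0,0],[.01,0,0],[0,.01,0],[0,0,.08]]),xatol=1e-4,fatol=1e-5))
    return r.x,r.fun
def orange(s):
    h=cv2.cvtColor(s['pixels'],cv2.COLOR_RGB2HSV);return h
E
python3 - <<'E'
from h import *
T=np.load('top.npy',allow_pickle=True).item();S=np.load('scene.npy',allow_pickle=True).item()
def cmask(s,seed):
    h=cv2.cvtColor(s['pixels'],cv2.COLOR_RGB2HSV)
    m=((h[...,0]>8)&(h[...,0]<35)&(h[...,1]>70)&(h[...,2]>100)).astype(np.uint8)
    n,l=cv2.connectedComponents(m)
    d=[(np.min(np.hypot(*(np.argwhere(l==i)-seed).T)),i) for i in range(1,n) if (l==i).sum()>50]
    return (l==min(d)[1]).astype(float)
mt,ms=cmask(T,[208,322]),cmask(S,[263,205]);print(mt.sum(),ms.sum())
e=ray(T,[[303,176],[341,243]],.011);print('ends top',e)
c=e.mean(0);dv=e[0]-e[1];print('len',np.linalg.norm(dv))
best=[]
for s in (0,1):
  yaw=np.arctan2(dv[1],dv[0])-np.arctan2(.230,-.060)
  for v in ([(T,mt)],[(S,ms)],[(T,mt),(S,ms)]): print(fittube(v,[c[0],c[1],yaw]))
  break
# fixture coarse: points in raw top px
uv=np.array([[315/1.5,283/1.5],[234/1.5,294/1.5]])
vf=ray(T,uv[:1],.0807)[0];vn=ray(T,uv[1:],.0553)[0]
print('vfar',vf,'vnear',vn,np.linalg.norm((vf-vn)[:2]),'expected',np.hypot(54.4,147))
a=(vn-vf)[:2];yaw=np.arctan2(a[1],a[0])-np.arctan2(147,-54.4)
o=vf[:2]-R.from_euler('z',yaw).as_matrix()[:2,:2]@[.0272,-.065]
print('fixture',o,yaw)
for p in ([-27,205,167],[-27,288,84],[27.2,-115,80.7]):
  P=R.from_euler('z',yaw).apply(np.array(p)/1e3)+[*o,0];print(p,P,np.hypot(*P[:2]),proj(T,P)*1.5,proj(S,P)*1.5)
w=T['pixels'][160:255,290:420]
cv2.imwrite('pics/crop1.png',cv2.cvtColor(cv2.resize(w,None,fx=5,fy=5),cv2.COLOR_RGB2BGR))
E
```

```text
683.0 605.0
ends top [[ 0.61864698 -0.27607163  0.011     ]
 [ 0.42562053 -0.38784053  0.011     ]]
len 0.2230504361555225
(array([ 0.52258411, -0.32960999, -1.31989216]), np.float64(0.0606403498839121))
(array([ 0.52519539, -0.32951625, -1.3172723 ]), np.float64(0.11713869713725521))
(array([ 0.52442287, -0.32943276, -1.32329723]), np.float64(0.2014999749098798))
vfar [ 0.56919273 -0.01222261  0.0807    ] vnear [0.54815718 0.14229338 0.0553    ] 0.155941286101346 expected 156.74297432421014
fixture [0.55677312 0.05713583] -0.21913319827660915
[-27, 205, 167] [0.57498244 0.26310287 0.167     ] 0.6323194815870544 [[152.29321794 271.43872546]] [[484.29795099 186.35602305]]
[-27, 288, 84] [0.59302528 0.34411803 0.084     ] 0.6856356191842613 [[125.9119302  266.52627947]] [[502.93207253 198.39162276]]
[27.2, -115, 80.7] [ 0.55832355 -0.06102692  0.0807    ] 0.5616488881931854 [[341.46591378 289.41144971]] [[397.90303322 297.11687046]]
```

View pics/crop1.png

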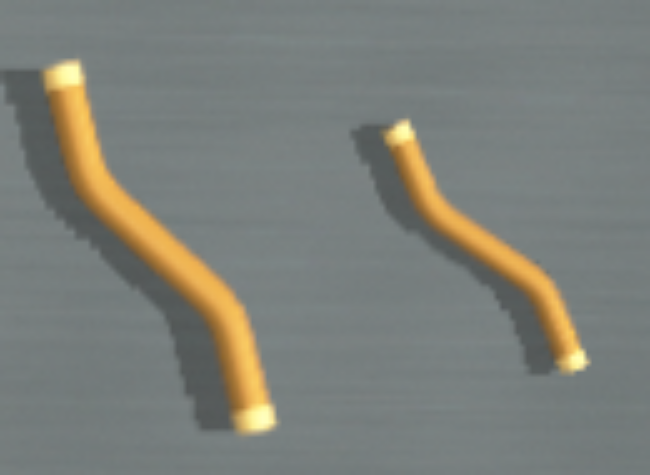

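The crop shows the larger tube at left, with ends near raw px (303,175) and (341,244). The smaller look-alike is at right, near (385,209). The fits agree to about 2 mm. I'll go over the fixture to see it with the wrist camera.

play_rows --rows '[[9.4, [3, -5, 3], [0, 0, -0.12]], [9.4, [6, -9, 5], [0, 0, -0.24]], [9.4, [9, -12, 7], [0, 0, -0.36]], [9.4, [11, -15, 9], [0, 0, -0.48]], [9.4, [13, -18, 11], [0, 0, -0.6]], [9.4, [15, -21, 12], [0, 0, -0.72]], [9.4, [17, -25, 13], [0, 0, -0.84]], [9.4, [19, -28, 13], [0, 0, -0.95]]]'

```text
time: 1.87
tool_pos: [0.4196, 0.238, 0.333]
ee_rot: [3.138, -0.001, 1.724]
wrist_force: [1.0, -0.1, 0.2]
width: 0.0941
```

play_rows --rows '[[9.4, [2, -4, 0], [0, 0, 0]], [9.4, [4, -8, 0], [0, 0, 0]], [9.4, [5, -12, 0], [0, 0, 0]], [9.4, [6, -15, 0], [0, 0, 0]], [9.4, [6, -15, 0], [0, 0, 0]], [9.4, [6, -15, 0], [0, 0, 0]]]'

```text
time: 2.37
tool_pos: [0.4791, 0.0877, 0.3303]
ee_rot: [-3.141, -0.0, 1.725]
wrist_force: [-0.5, 0.7, 0.1]
width: 0.0938
```

Run:
```python
from bench import *
from h import *
o=get_obs();print(o['time'],o['tool_pos'],o['ee_rot'],o['joint_positions'])
s=snapshot('wrist');np.save('w1.npy',s,allow_pickle=True)
im=cv2.cvtColor(s['pixels'],cv2.COLOR_RGB2BGR)
print(s['fx'],-cv2.Rodrigues(np.array(s['rvec']))[0].T@np.array(s['tvec']).ravel())
im=cv2.resize(im,None,fx=1.5,fy=1.5,interpolation=cv2.INTER_CUBIC)
Rf=R.from_euler('z',-.219)
for p in ([27.2,-65,80.7],[-27.2,82,55.3],[27.2,-115,80.7],[-27,205,167],[-27.2,115,55.3]):
    q=proj(s,Rf.apply(np.array(p)/1e3)+[.5568,.0571,0])[0];print(p,q)
    q=(q+.5)*1.5-.5
    if abs(q).max()<2000: cv2.circle(im,tuple(int(v) for v in q),3,(0,0,255),1)
cv2.imwrite('pics/w1.png',im)
```

```text
2.3667 [0.47908167 0.08772105 0.33032841] [-3.14103941e+00 -3.74969415e-04  1.72460853e+00] [ 6.43876843e-02 -4.37174835e-02  1.25854545e+00  3.45813557e-04
  1.92734919e+00 -8.93040148e-02]
292.64529575198003 [0.46788559 0.15782783 0.50939295]
[27.2, -65, 80.7] [303.12683253 238.2009114 ]
[-27.2, 82, 55.3] [306.491265   135.98979691]
[27.2, -115, 80.7] [290.69211659 265.09655623]
[-27, 205, 167] [371.44114143  32.14664578]
[-27.2, 115, 55.3] [315.39254698 115.14890561]
```

View pics/w1.png

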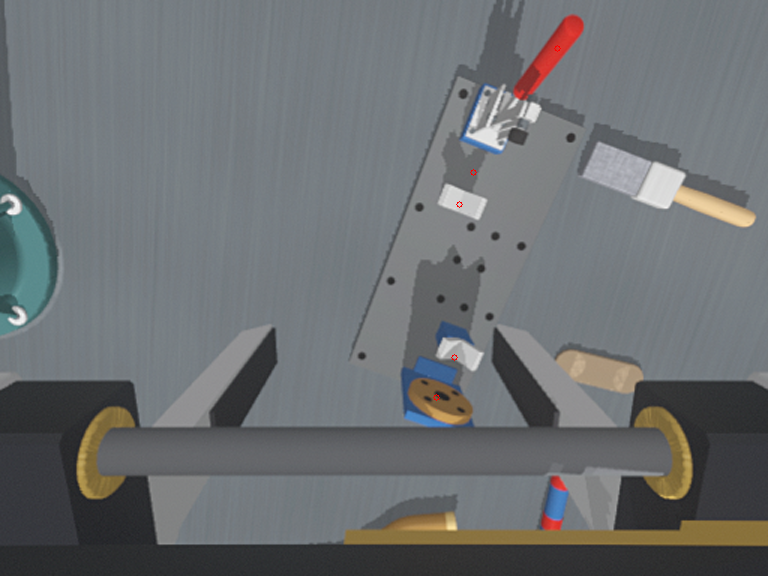

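The wrist view shows the V-rests at (463,202) and (459,352), the flange at (440,398), and the handle's end at (572,25). The red model marks agree to about 2 mm. I'll refine the fixture pose by fitting the V-rest shapes and plate edges.

```bash
cat >> h.py <<'E'
def vmask(s,fx,t):
    m=np.zeros((768,1024),np.uint8);Rf=R.from_euler('z',fx[2]);q2=np.sqrt(.5)
    for c in ([.0272,-.065,.0807],[-.0272,.082,.0553]):
        for sg in (-1,1):
            a=np.array([0,-.0156]);b=np.array([sg*.0175,.002]);n=np.array([sg*q2,-q2])*t
            P=[[c[0]+p[0],c[1]+y,c[2]+p[1]] for p in (a,b,a+n,b+n) for y in (-.011,.011)]
            q=(proj(s,Rf.apply(P)+[fx[0],fx[1],0])+.5)*2-.5
            h=cv2.convexHull(np.round(q*16).astype(np.int32))
            cv2.fillPoly(m,[h],255,cv2.LINE_AA,4)
    return cv2.resize(m,(512,384),interpolation=cv2.INTER_AREA)/255.
E
python3 - <<'E'
from h import *
W=np.load('w1.npy',allow_pickle=True).item();T=np.load('top.npy',allow_pickle=True).item()
p0=[.5568,.0571,-.219]
def white(s):
    h=cv2.cvtColor(s['pixels'],cv2.COLOR_RGB2HSV)
    m=((h[...,1]<40)&(h[...,2]>150)).astype(np.uint8)
    roi=cv2.dilate((vmask(s,p0,.004)>0).astype(np.uint8),np.ones((9,9)));return (m*roi).astype(float)
ms=[(W,white(W)),(T,white(T))]
for v in (ms[:1],ms[1:],ms):
  f=lambda p:sum(np.abs(cv2.GaussianBlur(vmask(s,p[:3],p[3])-m,(0,0),1)).sum()/m.sum() for s,m in v)
  r=minimize(f,p0+[.004],method='Nelder-Mead',options=dict(initial_simplex=np.array(p0+[.004])+np.array([[0]*4,[.005,0,0,0],[0,.005,0,0],[0,0,.04,0],[0,0,0,.002]]),xatol=1e-5))
  print(np.round(r.x,4),r.fun,[m.sum() for _,m in v])
# plate corners/edges (wrist, 1.5x view px): left long edge
uv=(np.array([[457,66],[350,360],[585,125]])+.5)/1.5-.5
P=ray(W,uv,.012);print('plate',P); a=P[0]-P[1];b=P[2]-P[0];print('yaw long',np.arctan2(-a[0],a[1]),'short',np.linalg.norm(b),np.arctan2(b[1],b[0]))
E
```

```text
[ 0.5604  0.0599 -0.204   0.0071] 0.08217498223651719 [np.float64(858.0)]
[ 0.5584  0.06   -0.1966  0.0066] 0.11566015731810225 [np.float64(290.0)]
[ 0.5593  0.0601 -0.2028  0.0061] 0.24567184675974874 [np.float64(858.0), np.float64(290.0)]
plate [[ 0.52510244  0.27912798  0.012     ]
 [ 0.45971264 -0.06231411  0.012     ]
 [ 0.67099131  0.24342151  0.012     ]]
yaw long -0.18921957672421247 short 0.15019491530978304 -0.2400325392263002
```

play_rows --rows '[[9.4, [0, -4, -1], [0, 0, -0.11]], [9.4, [0, -8, -2], [0, 0, -0.22]], [9.4, [0, -12, -3], [0, 0, -0.33]], [9.4, [0, -16, -4], [0, 0, -0.44]], [9.4, [0, -20, -5], [0, 0, -0.55]], [9.4, [0, -24, -6], [0, 0, -0.66]], [9.4, [0, -28, -7], [0, 0, -0.77]], [9.4, [0, -31.5, -8], [0, 0, -0.886]]]'

```text
time: 3.08
tool_pos: [0.4791, -0.2259, 0.2505]
ee_rot: [3.141, -0.0, 0.84]
wrist_force: [0.0, 0.1, -0.2]
width: 0.0944
```

play_rows --rows '[[9.4, [0, -4, -1.5], [0, 0, 0]], [9.4, [0, -8, -3], [0, 0, 0]], [9.4, [0, -12, -4], [0, 0, 0]], [9.4, [0, -15.5, -5], [0, 0, 0]], [9.4, [0, -15.5, -5], [0, 0, 0]], [9.4, [0, -15.5, -5], [0, 0, 0]]]'

```text
time: 3.58
tool_pos: [0.4791, -0.38, 0.1987]
ee_rot: [-3.138, -0.001, 0.843]
wrist_force: [-0.2, -0.1, 0.0]
width: 0.094
```

Run:
```python
from bench import *
from h import *
o=get_obs();print(o['time'],o['tool_pos'],o['ee_rot'],o['joint_positions'])
s=snapshot('wrist');np.save('w2.npy',s,allow_pickle=True)
h=cv2.cvtColor(s['pixels'],cv2.COLOR_RGB2HSV)
m=((h[...,0]>8)&(h[...,0]<35)&(h[...,1]>70)&(h[...,2]>100)).astype(np.uint8)
roi=cv2.dilate((tubemask(s,[.524,-.3295,-1.32])>0).astype(np.uint8),np.ones((25,25)))
m=(m*roi).astype(float)
x,f=fittube([(s,m)],[.524,-.3295,-1.32]);print(x,f,m.sum())
im=cv2.cvtColor(s['pixels'],cv2.COLOR_RGB2BGR)
t=tubemask(s,x)>.5
c=cv2.findContours(t.astype(np.uint8),cv2.RETR_EXTERNAL,cv2.CHAIN_APPROX_NONE)[0]
cv2.drawContours(im,c,-1,(0,0,255),1)
cv2.imwrite('pics/w2.png',im)
```

```text
3.5833 [ 0.47909989 -0.37997835  0.19869598] [-3.13803562e+00 -9.11924104e-04  8.42822211e-01] [-7.63670025e-01  2.28874426e-01  1.22274604e+00  7.90341239e-04
  1.69355946e+00 -3.56021564e-02]
[ 0.52597655 -0.32933724 -1.32350372] 0.05573970590810417 4000.0
```

View pics/w2.png

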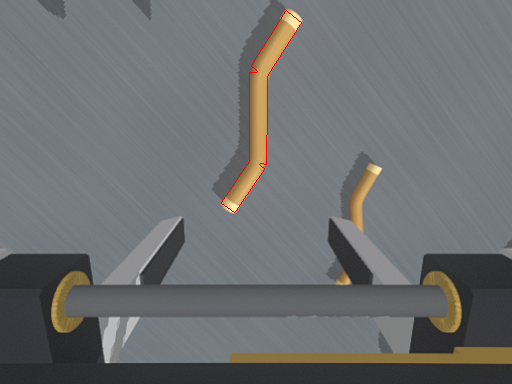

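The red outline from the fit lies on the tube, with ends at (292,18) and (229,208). The small one is off to the right at (370,210). Now the grasp.

play_rows --rows '[[9.4, [2, 2, -2], [0, 0, 0]], [9.4, [4, 4, -4], [0, 0, -0.006]], [9.4, [4.7, 5.1, -7], [0, 0, -0.006]], [9.4, [4.7, 5.1, -11], [0, 0, -0.006]], [9.4, [4.7, 5.1, -14.5], [0, 0, -0.006]], [9.4, [4.7, 5.1, -17], [0, 0, -0.006]], [9.4, [4.7, 5.1, -18.5], [0, 0, -0.006]], [9.4, [4.7, 5.1, -19.5], [0, 0, -0.006]]]'

```text
time: 4.3
tool_pos: [0.526, -0.326, 0.0044]
ee_rot: [-3.139, -0.0, 0.841]
wrist_force: [0.3, 0.2, -0.2]
width: 0.0941
```

play_rows --rows '[[9.4, [0, 0, 0], [0, 0, 0]], [6, [0, 0, 0], [0, 0, 0]], [3.5, [0, 0, 0], [0, 0, 0]], [2, [0, 0, 0], [0, 0, 0]], [1.5, [0, 0, 0], [0, 0, 0]], [1, [0, 0, 0], [0, 0, 0]], [1, [0, 0, 0], [0, 0, 0]], [1, [0, 0, 0], [0, 0, 0]]]'

```text
time: 4.97
tool_pos: [0.5257, -0.3299, 0.0059]
ee_rot: [3.141, -0.0, 0.836]
wrist_force: [-0.5, 0.2, -0.2]
width: 0.0511
```

play_rows --rows '[[0.5, [0, 0, -0.2], [0, 0, 0]], [0.5, [0, 0, -0.2], [0, 0, 0]], [0.5, [0, 0, -0.2], [0, 0, 0]], [0.5, [0, 0, -0.2], [0, 0, 0]], [0.5, [0, 0, -0.2], [0, 0, 0]], [0.5, [0, 0, -0.2], [0, 0, 0]], [0.5, [0, 0, -0.2], [0, 0, 0]], [0.5, [0, 0, -0.2], [0, 0, 0]]]'

```text
time: 5.63
tool_pos: [0.5257, -0.3297, 0.0035]
ee_rot: [3.141, 0.0, 0.837]
wrist_force: [-0.6, -0.5, -1.7]
width: 0.0215
```

play_rows --rows '[[0.5, [0, 0, 0], [0, 0, 0]], [0.5, [0, 0, 0], [0, 0, 0]], [0.5, [0, 0, 0], [0, 0, 0]], [0.5, [0, 0, 0], [0, 0, 0]]]'

```text
time: 5.97
tool_pos: [0.5256, -0.3296, 0.0035]
ee_rot: [-3.141, 0.0, 0.837]
wrist_force: [0.2, -0.7, -0.8]
width: 0.0212
```

play_rows --rows '[[0.5, [0, 0, 1.5], [0, 0, 0]], [0.5, [0, 0, 4], [0, 0, 0]], [0.5, [0, 0, 8], [0, 0, 0.1]], [0.5, [0, 2, 12], [0, 0, 0.22]], [0.5, [0, 5, 16], [0, 0, 0.34]], [0.5, [0, 9, 20], [0, 0, 0.46]], [0.5, [0, 13, 22], [0, 0, 0.58]], [0.5, [0, 17, 22.5], [0, 0, 0.7]]]'

```text
time: 6.63
tool_pos: [0.5262, -0.1833, 0.2245]
ee_rot: [3.137, 0.002, 1.541]
wrist_force: [0.7, 0.6, -3.3]
width: 0.0211
```

play_rows --rows '[[0.5, [1, 4, 0], [0, 0, 0.1]], [0.5, [2, 8, 0], [0, 0, 0.2]], [0.5, [3, 12, 0], [0, 0, 0.3]], [0.5, [4, 16, 0], [0, 0, 0.42]], [0.5, [4, 19, 0], [0, 0, 0.42]], [0.5, [4, 21, 0], [0, 0, 0.42]], [0.5, [4, 22, 0], [0, 0, 0.42]], [0.5, [4, 22, 0], [0, 0, 0.42]]]'

```text
time: 7.3
tool_pos: [0.5651, 0.0386, 0.2203]
ee_rot: [-3.141, -0.001, 1.96]
wrist_force: [0.1, -0.8, -2.6]
width: 0.0215
```

play_rows --rows '[[0.5, [0, 0, 0], [-0.0221, -0.1068, 0]], [0.5, [0, 0, 0], [-0.0442, -0.2136, 0]], [0.5, [0, 0, 0], [-0.0663, -0.3204, 0]], [0.5, [0, 0, 0], [-0.0884, -0.4273, 0]], [0.5, [0, 0, 0], [-0.0884, -0.4273, 0]], [0.5, [0, 0, 0], [-0.0884, -0.4273, 0]]]'

```text
time: 7.8
tool_pos: [0.5633, 0.0355, 0.219]
ee_rot: [2.777, 0.236, 1.912]
wrist_force: [1.3, -0.1, -1.6]
width: 0.0213
```

```bash
cat > st.py <<'E'
from bench import *
from h import *
FX=np.array([.5600,.0600,0]);RF=R.from_euler('z',-.204)
def state(v=1):
    o=get_obs();Rt=R.from_euler('xyz',o['ee_rot'])
    # tube-in-tool: at grasp, tool rot (pi,0,.837), tube yaw -1.3235, centre = tcp + up*.0075
    Rg=R.from_euler('xyz',[np.pi,0,.837]);rel=Rg.inv()*R.from_euler('z',-1.3235)
    cen=np.array(o['tool_pos'])+Rt.apply(Rg.inv().apply([.0003,0.0003,.0075]))
    Rtube=Rt*rel
    fc=RF.inv().apply(cen-FX)*1e3
    want=RF*R.from_euler('y',-25,degrees=True)
    print('t',o['time'],'tube in fixture mm',np.round(fc,1),'(seat 0,0,68) rot err world deg',np.round(np.degrees((want*Rtube.inv()).as_rotvec()),2))
    print('F',np.round(o['wrist_force'],1),'w',o['width'],'tcp',np.round(o['tool_pos'],4))
    return o
E
python3 - <<'E'
from st import *
o=state();print(o['joint_positions'])
for c in ('top','scene'):
    s=snapshot(c);np.save(c+'2.npy',s,allow_pickle=True)
s=snapshot('wrist');np.save('w3.npy',s,allow_pickle=True)
S=np.load('scene2.npy',allow_pickle=True).item()['pixels'][60:260,180:440]
cv2.imwrite('pics/s2.png',cv2.cvtColor(cv2.resize(S,None,fx=3,fy=3,interpolation=cv2.INTER_CUBIC),cv2.COLOR_RGB2BGR))
E
```

```text
t 7.8 tube in fixture mm [  4.9 -23.  225.7] (seat 0,0,68) rot err world deg [ 0.03 -0.3   0.05]
F [ 1.3 -0.1 -1.6] w 0.021348490161320784 tcp [0.5633 0.0355 0.219 ]
[ 0.02183259 -0.19162413  1.67343114 -0.10095047  1.2401532  -0.35081985]
```

View pics/s2.png

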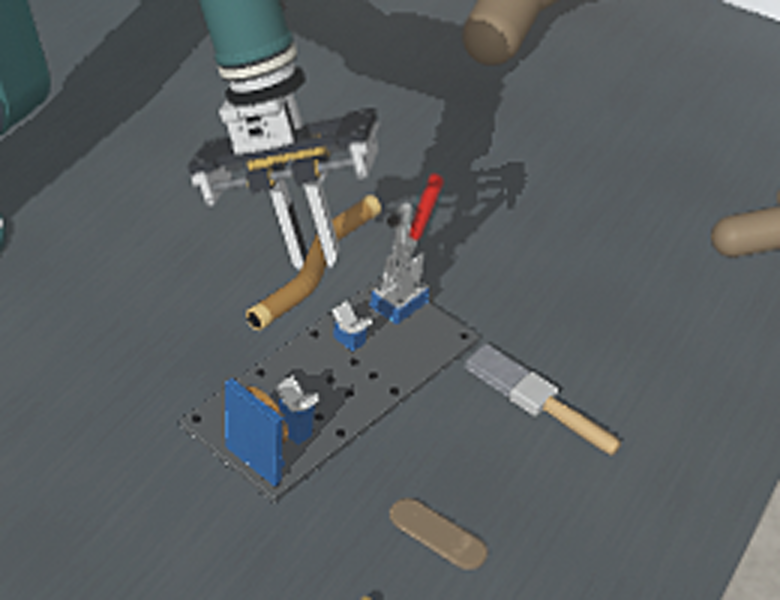

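The scene crop shows the tube held by its middle run, with ends at (258,318) and (373,207), above the two V-rests. I'll check the held pose against the pictures, then lower it.

```bash
cat >> st.py <<'E'
def tubepose(o):
    Rt=R.from_euler('xyz',o['ee_rot']);Rg=R.from_euler('xyz',[np.pi,0,.837])
    return Rt*Rg.inv()*R.from_euler('z',-1.3235), np.array(o['tool_pos'])+Rt.apply(Rg.inv().apply([.0003,0.0003,.0075]))
E
python3 - <<'E'
from st import *
o=get_obs();Rt,c=tubepose(o);P=Rt.apply(TB)+c
S=np.load('scene2.npy',allow_pickle=True).item();T=np.load('top2.npy',allow_pickle=True).item()
print('scene ends pred',proj(S,P[[0,3]]),'seen (266,166),(304.3,129)')
for s,n in((S,'scene'),(T,'top')):
    im=cv2.cvtColor(s['pixels'],cv2.COLOR_RGB2BGR);k=4
    q=proj(s,P);u0=q.mean(0).astype(int)-[65,50]
    cr=cv2.resize(im[u0[1]:u0[1]+100,u0[0]:u0[0]+95],None,fx=k,fy=k,interpolation=cv2.INTER_CUBIC) if 0 else cv2.resize(im[max(u0[1],0):max(u0[1],0)+100,u0[0]:u0[0]+130],None,fx=3,fy=3,interpolation=cv2.INTER_CUBIC)
    cv2.polylines(cr,[np.int32((q-[u0[0],max(u0[1],0)]+.5)*3)],False,(255,0,255),1)
    globals()['c_'+n]=cr
cv2.imwrite('pics/chk.png',np.hstack([c_scene,c_top]))
E
```

```text
scene ends pred [[264.71757368 166.39722617]
 [304.53704913 128.12642857]] seen (266,166),(304.3,129)
```

View pics/chk.png

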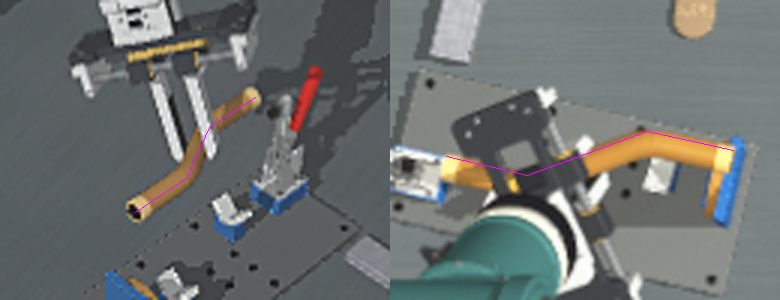

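play_rows --rows '[[0.5, [0.1, 1.5, 0], [0, 0, 0]], [0.5, [0.15, 3.1, -1], [0, 0, 0]], [0.5, [0.15, 3.1, -4], [0, 0, 0]], [0.5, [0.15, 3.1, -6.5], [0, 0, 0]], [0.5, [0.15, 3.1, -8], [0, 0, 0]], [0.5, [0.15, 3.1, -8.5], [0, 0, 0]], [0.5, [0.15, 3.1, -8.5], [0, 0, 0]]]'

```text
time: 8.53
tool_pos: [0.5679, 0.0671, 0.1346]
ee_rot: [2.775, 0.237, 1.912]
wrist_force: [-0.2, -0.4, -3.3]
width: 0.0214
```

```bash
python3 -c "
from st import *
state()"
```

```text
t 8.5333 tube in fixture mm [  2.9   8.9 141.4] (seat 0,0,68) rot err world deg [ 0.02 -0.18  0.03]
F [-0.2 -0.4 -3.3] w 0.021385025185674957 tcp [0.5679 0.0671 0.1346]
```

The scene end points agree to about 1 px, but the top view is 3 to 5 px off at the clamp-side end. I'll check the held pose in the wrist view and with a two-view fit before lowering.

Run:
```python
from st import *
o=get_obs();Rt,c=tubepose(o);P=Rt.apply(TB)+c
ims=[]
for n in ('wrist','top'):
    s=snapshot(n);np.save(n+'4.npy',s,allow_pickle=True)
    im=cv2.cvtColor(s['pixels'],cv2.COLOR_RGB2BGR);q=proj(s,P);print(n,np.round(q,1).tolist())
    V=RF.apply(np.array([[27.2,-65,80.7],[-27.2,82,55.3],[27.2,-115,80.7]])/1e3)+FX
    v=proj(s,V)
    if n=='wrist': k,a,b=1.2,0,0;cr=cv2.resize(im[:300],None,fx=k,fy=k,interpolation=cv2.INTER_CUBIC)
    else:
        k=5;a,b=110,155;cr=cv2.resize(im[b:b+72,a:a+140],None,fx=k,fy=k,interpolation=cv2.INTER_CUBIC)
    f=lambda p:np.int32((p-[a,b]+.5)*k)
    cv2.polylines(cr,[f(q)],False,(255,0,255),1)
    for p in f(v): cv2.circle(cr,tuple(map(int,p)),4,(0,0,255),1)
    ims.append(cr)
w=max(i.shape[1] for i in ims)
ims=[cv2.copyMakeBorder(i,0,0,0,w-i.shape[1],cv2.BORDER_CONSTANT) for i in ims]
im=np.vstack(ims);print(im.shape);cv2.imwrite('pics/chk2.png',im[:600] if im.shape[0]<=600 else cv2.resize(im,None,fx=600/im.shape[0],fy=600/im.shape[0]))
```

```text
wrist [[202.2, 379.8], [256.4, 309.1], [256.8, 147.2], [329.9, 37.2]]
top [[222.0, 186.4], [195.7, 180.5], [159.2, 194.1], [134.1, 188.3]]
(720, 700, 3)
```

View pics/chk2.png

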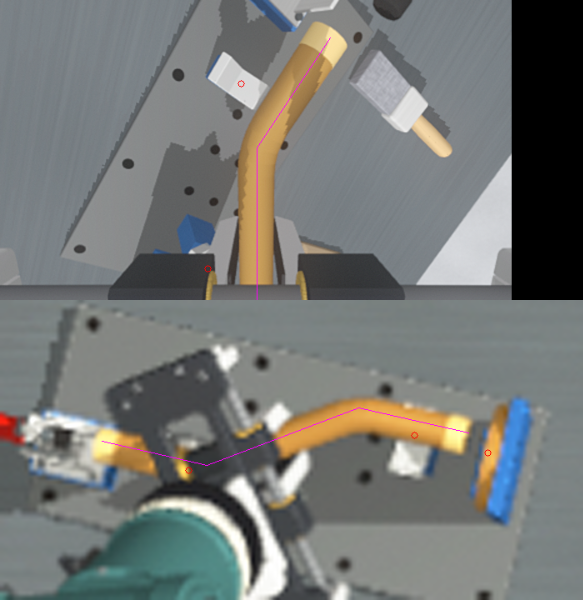

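Run:
```python
from st import *
import h
o=get_obs();Rt,c=tubepose(o)
s=np.load('wrist4.npy',allow_pickle=True).item()
hs=cv2.cvtColor(s['pixels'],cv2.COLOR_RGB2HSV)
m=((hs[...,0]>8)&(hs[...,0]<35)&(hs[...,1]>60)&(hs[...,2]>90)).astype(np.uint8)
m[:,360:]=0;m[205:]=0
n,l,st,_=cv2.connectedComponentsWithStats(m);m=(l==1+np.argmax(st[1:,4])).astype(float);print(m.sum())
d=(TB[2]-TB[1])/np.linalg.norm(TB[2]-TB[1]);jw=np.cross(d,[0,0,1])
def mask(p):
    Rl=R.from_rotvec(d*p[0])
    P=Rt.apply(Rl.apply(TB)+d*p[1]+[0,0,p[2]])+c
    mm=np.zeros((768,1024),np.uint8);Rm=cv2.Rodrigues(np.array(s['rvec']))[0];cc=-Rm.T@np.array(s['tvec']).ravel()
    for a,b in zip(P[1:-1],P[2:]):
        e=(b-a)/np.linalg.norm(b-a);w=[]
        for x in (a,b):
            k=np.cross(e,(x-cc));w.append(k*.011/np.linalg.norm(k))
        q=(proj(s,[a+w[0],b+w[1],b-w[1],a-w[0]])+.5)*2-.5
        cv2.fillPoly(mm,[np.round(q*16).astype(np.int32)],255,cv2.LINE_AA,4)
    mm=cv2.resize(mm,(512,384),interpolation=cv2.INTER_AREA)/255.;mm[205:]=0;return mm
f=lambda p:np.abs(cv2.GaussianBlur(mask(p)-m,(0,0),1)).sum()/m.sum()
print(f([0,0,0]))
r=minimize(f,[0,0,0],method='Nelder-Mead',options=dict(initial_simplex=[[0,0,0],[.1,0,0],[0,.005,0],[0,0,.005]]))
print('roll about run deg',np.degrees(r.x[0]),'along run mm',r.x[1]*1e3,'height mm',r.x[2]*1e3,r.fun)
P=Rt.apply(R.from_rotvec(d*r.x[0]).apply(TB)+d*r.x[1]+[0,0,r.x[2]])+c
print('ends in fixture',np.round(RF.inv().apply(P-FX)*1e3,1))
```

```text
7640.0
0.3132854416328608
roll about run deg 5.561144446570568 along run mm 5.6883317377042095 height mm -3.8312175297533413 0.09338445900757883
ends in fixture [[  28.6 -100.8  155.9]
 [  30.1  -30.9  152.5]
 [ -24.2   59.2  127.1]
 [ -22.7  129.1  123.6]]
```

play_rows --rows '[[0.5, [-0.2, -0.1, 0], [0.0127, -0.036, 0.0092]], [0.5, [-0.35, -0.25, 0], [0.0254, -0.072, 0.0184]], [0.5, [-0.35, -0.25, -1.5], [0.0254, -0.072, 0.0184]], [0.5, [-0.35, -0.25, -3], [0.0254, -0.072, 0.0184]], [0.5, [-0.35, -0.25, -4], [0.0254, -0.072, 0.0184]], [0.5, [-0.35, -0.25, -4.5], [0.0254, -0.072, 0.0184]], [0.5, [-0.35, -0.25, -4.5], [0.0254, -0.072, 0.0184]]]'

```text
time: 9.22
tool_pos: [0.5637, 0.065, 0.0904]
ee_rot: [2.694, 0.237, 1.912]
wrist_force: [-0.1, -0.1, -2.4]
width: 0.0214
```

```bash
cat >> st.py <<'E'
d=(TB[2]-TB[1])/np.linalg.norm(TB[2]-TB[1])
def mask6(s,p,o):
    Rt,c=tubepose(o);P=Rt.apply(R.from_rotvec(d*p[0]).apply(TB)+d*p[1]+[0,0,p[2]])+c+RF.apply(np.r_[p[3:5],0])
    mm=np.zeros((768,1024),np.uint8);Rm=cv2.Rodrigues(np.array(s['rvec']))[0];cc=-Rm.T@np.array(s['tvec']).ravel()
    for a,b in zip(P[:-1],P[1:]):
        e=(b-a)/np.linalg.norm(b-a);w=[]
        for x in (a,b):
            k=np.cross(e,(x-cc));w.append(k*.011/np.linalg.norm(k))
        q=(proj(s,[a+w[0],b+w[1],b-w[1],a-w[0]])+.5)*2-.5
        cv2.fillPoly(mm,[np.round(q*16).astype(np.int32)],255,cv2.LINE_AA,4)
    return cv2.resize(mm,(512,384),interpolation=cv2.INTER_AREA)/255.,P
E
python3 - <<'E'
from st import *
o=state()
W=snapshot('wrist');S=snapshot('scene')
np.save('w5.npy',W,allow_pickle=True);np.save('s5.npy',S,allow_pickle=True)
def om(s,roi):
    hs=cv2.cvtColor(s['pixels'],cv2.COLOR_RGB2HSV)
    return ((hs[...,0]>8)&(hs[...,0]<35)&(hs[...,1]>60)&(hs[...,2]>60)&roi).astype(float)
q=mask6(W,[0]*5,o);rw=cv2.dilate((q[0]>0).astype(np.uint8),np.ones((41,41)))>0;rw[205:]=0
q=mask6(S,[0]*5,o);rs=cv2.dilate((q[0]>0).astype(np.uint8),np.ones((9,9)))>0
mw,mS=om(W,rw),om(S,rs);print(mw.sum(),mS.sum(),(q[0]>.5).sum())
def res(p,s,m,r): return np.abs(cv2.GaussianBlur((mask6(s,p,o)[0]-m)*r,(0,0),1)).sum()/m.sum()
f=lambda p:res([*p,0,0],W,mw,rw)
r=minimize(f,[0,0,0],method='Nelder-Mead',options=dict(initial_simplex=[[0,0,0],[.1,0,0],[0,.005,0],[0,0,.005]]))
print('wrist fit',np.degrees(r.x[0]),r.x[1:]*1e3,r.fun,f([0,0,0]))
for p in ([0]*5,[*r.x,0,0]): print(np.round(RF.inv().apply(mask6(W,p,o)[1]-FX)*1e3,1).tolist(), 'scene res',res(p,S,mS,rs))
k=4;im=cv2.cvtColor(S['pixels'],cv2.COLOR_RGB2BGR)[110:230,230:370];im=cv2.resize(im,None,fx=k,fy=k,interpolation=cv2.INTER_CUBIC)
for p,cl in(([0]*5,(255,0,255)),([*r.x,0,0],(0,255,0))):
    cv2.polylines(im,[np.int32((proj(S,mask6(S,p,o)[1])-[230,110]+.5)*k)],False,cl,1)
cv2.imwrite('pics/s5.png',im)
E
```

```text
t 9.2167 tube in fixture mm [-1.2  5.6 96.9] (seat 0,0,68) rot err world deg [-1.44  4.07 -1.06]
F [-0.1 -0.1 -2.4] w 0.021405269510948954 tcp [0.5637 0.065  0.0904]
7660.0 355.0 408
wrist fit -3.3951691633541246 [1.87064659 0.59791634] 0.05496884813559747 0.10486221729230519
[[27.4, -109.3, 106.9], [26.0, -39.4, 109.6], [-28.4, 50.6, 84.2], [-29.8, 120.6, 86.9]] scene res 0.34982065761019104
[[27.3, -107.6, 105.0], [24.8, -37.8, 109.7], [-29.6, 52.2, 84.3], [-32.2, 122.0, 89.0]] scene res 0.3531785585074979
```

View pics/s5.png

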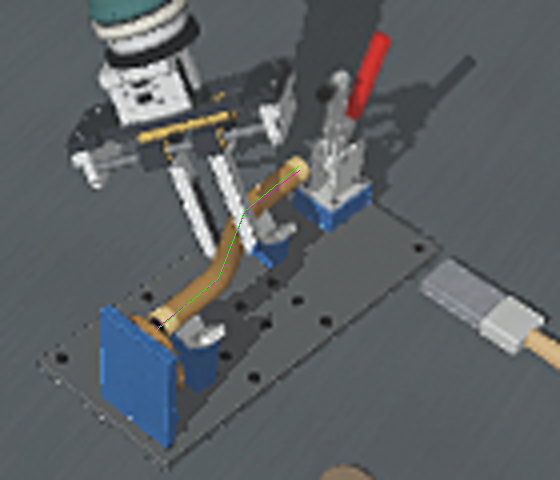

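The scene crop shows the tube just above the V-rests, with its end at (163,320) facing the flange. The wrist fit changed sign from the last one, so I'll hold still and repeat it.

play_rows --rows '[[0.5, [0, 0, 0], [0, 0, 0]], [0.5, [0, 0, 0], [0, 0, 0]], [0.5, [0, 0, 0], [0, 0, 0]]]'

```text
time: 9.57
tool_pos: [0.5643, 0.0651, 0.0919]
ee_rot: [2.692, 0.238, 1.912]
wrist_force: [-0.4, 0.4, -2.7]
width: 0.0215
```

```bash
cat >> st.py <<'E'
def wfit():
    o=state();W=snapshot('wrist');hs=cv2.cvtColor(W['pixels'],cv2.COLOR_RGB2HSV)
    rw=cv2.dilate((mask6(W,[0]*5,o)[0]>0).astype(np.uint8),np.ones((41,41)))>0;rw[205:]=0
    m=((hs[...,0]>8)&(hs[...,0]<35)&(hs[...,1]>60)&(hs[...,2]>60)&rw).astype(float)
    f=lambda p:np.abs(cv2.GaussianBlur((mask6(W,[p[0],p[1],p[2],0,0],o)[0]-m)*rw,(0,0),1)).sum()/m.sum()
    r=minimize(f,[0,0,0],method='Nelder-Mead',options=dict(initial_simplex=[[0,0,0],[.1,0,0],[0,.005,0],[0,0,.005]]))
    print('wrist fit',np.degrees(r.x[0]),r.x[1:]*1e3,r.fun,f([0,0,0]))
    print(np.round(RF.inv().apply(mask6(W,[*r.x,0,0],o)[1]-FX)*1e3,1).tolist())
    return W,o
E
python3 - <<'E'
from st import *
W,o=wfit();W,o=wfit()
E
```

```text
t 9.5667 tube in fixture mm [-0.7  5.9 98.3] (seat 0,0,68) rot err world deg [-1.45  4.22 -1.07]
F [-0.4  0.4 -2.7] w 0.021504408462652665 tcp [0.5643 0.0651 0.0919]
wrist fit -5.224433357021191 [1.99790981 0.42451224] 0.056098096230742855 0.10499787264152309
[[28.5, -107.1, 105.2], [25.3, -37.4, 110.9], [-29.1, 52.6, 85.5], [-32.3, 122.3, 91.3]]
t 9.6167 tube in fixture mm [-0.8  5.9 98.1] (seat 0,0,68) rot err world deg [-1.45  4.2  -1.08]
F [ 0.4  0.  -3.2] w 0.021356560679751224 tcp [0.5641 0.0651 0.0916]
wrist fit -2.470414980177731 [1.98312923 0.89195238] 0.055505527628709965 0.10620317618236502
[[27.2, -107.3, 106.9], [24.9, -37.5, 111.1], [-29.4, 52.5, 85.7], [-31.7, 122.3, 89.9]]
```

play_rows --rows '[[0.5, [0.1, 0, 0], [-0.015, 0.044, -0.011]], [0.5, [0.1, 0, -0.3], [-0.031, 0.088, -0.0225]], [0.5, [0.1, 0, -0.9], [-0.031, 0.088, -0.0225]], [0.5, [0.1, 0, -1.4], [-0.031, 0.088, -0.0225]], [0.5, [0.1, 0, -1.8], [-0.031, 0.088, -0.0225]], [0.5, [0.1, 0, -2.1], [-0.031, 0.088, -0.0225]], [0.5, [0.1, 0, -2.1], [-0.031, 0.088, -0.0225]], [0.5, [0.1, 0, -2.1], [-0.031, 0.088, -0.0225]]]'

```text
time: 10.33
tool_pos: [0.564, 0.0649, 0.0692]
ee_rot: [2.79, 0.237, 1.912]
wrist_force: [0.3, -0.3, -2.8]
width: 0.0213
```

Run:
```python
from st import *
wfit();wfit()
```

```text
t 10.3333 tube in fixture mm [-0.3  6.  75.9] (seat 0,0,68) rot err world deg [ 0.33 -0.96  0.23]
F [ 0.3 -0.3 -2.8] w 0.021316119394448916 tcp [0.564  0.0649 0.0692]
wrist fit -4.42107751956653 [2.00729786 0.15170888] 0.05978821371329079 0.11945389385997543
[[26.9, -107.2, 86.2], [25.8, -37.3, 88.2], [-28.6, 52.7, 62.9], [-29.6, 122.7, 65.0]]
t 10.3833 tube in fixture mm [ 0.1  6.2 76.5] (seat 0,0,68) rot err world deg [ 0.32 -0.91  0.22]
F [ 0.4 -0.5 -2.2] w 0.02097000802148814 tcp [0.5644 0.0649 0.0697]
wrist fit -2.258256430649424 [2.03997371 1.47654907] 0.06062440691646822 0.11895526773650461
[[26.0, -107.1, 89.2], [25.6, -37.1, 90.0], [-28.7, 52.9, 64.6], [-29.1, 122.9, 65.4]]
```

play_rows --rows '[[0.5, [0.1, 0, -0.15], [0, 0, 0]], [0.5, [0.1, 0, -0.3], [0, 0, 0]], [0.5, [0.1, 0, -0.45], [0, 0, 0]], [0.5, [0.1, 0, -0.6], [0, 0, 0]], [0.5, [0.1, 0, -0.6], [0, 0, 0]], [0.5, [0.1, 0, -0.6], [0, 0, 0]]]'

```text
time: 10.93
tool_pos: [0.5655, 0.0651, 0.0636]
ee_rot: [2.79, 0.237, 1.912]
wrist_force: [0.5, 0.1, -3.2]
width: 0.0211
```

play_rows --rows '[[0.5, [0, 0, -0.1], [0, 0, 0]], [0.5, [0, 0, -0.2], [0, 0, 0]], [0.5, [0, 0, -0.2], [0, 0, 0]], [0.5, [0, 0, -0.2], [0, 0, 0]]]'

```text
time: 11.27
tool_pos: [0.5656, 0.0651, 0.0618]
ee_rot: [2.789, 0.237, 1.912]
wrist_force: [-0.4, 0.9, -2.0]
width: 0.021
```

play_rows --rows '[[0.5, [0, 0, -0.1], [0, 0, 0]], [0.5, [0, 0, -0.1], [0, 0, 0]], [0.5, [0, 0, -0.1], [0, 0, 0]]]'

```text
time: 11.52
tool_pos: [0.5658, 0.0651, 0.0616]
ee_rot: [2.789, 0.238, 1.912]
wrist_force: [-5.9, -0.3, 3.0]
width: 0.0208
```

play_rows --rows '[[0.5, [0, 0, -0.1], [0, 0, 0]], [0.5, [0, 0, -0.1], [0, 0, 0]], [0.5, [0, 0, -0.1], [0, 0, 0]]]'

```text
time: 11.77
tool_pos: [0.5658, 0.0651, 0.0615]
ee_rot: [2.788, 0.238, 1.912]
wrist_force: [-8.7, 0.4, 7.4]
width: 0.0208
```

Contact on the +x flanks of the V-rests. I'll shift about 1.5 mm towards −x.

play_rows --rows '[[0.5, [-0.1, 0.02, 0], [0, 0, 0]], [0.5, [-0.15, 0.03, 0], [0, 0, 0]], [0.5, [-0.15, 0.03, 0], [0, 0, 0]], [0.5, [-0.15, 0.03, 0], [0, 0, 0]]]'

```text
time: 12.1
tool_pos: [0.5654, 0.0653, 0.0612]
ee_rot: [2.786, 0.239, 1.912]
wrist_force: [-2.0, -1.1, 4.9]
width: 0.0211
```

play_rows --rows '[[0.5, [-0.05, 0.01, -0.1], [0, 0, 0]], [0.5, [-0.05, 0.01, -0.1], [0, 0, 0]], [0.5, [-0.05, 0.01, -0.1], [0, 0, 0]]]'

```text
time: 12.35
tool_pos: [0.5654, 0.0653, 0.0612]
ee_rot: [2.785, 0.239, 1.911]
wrist_force: [-2.7, -1.0, 7.3]
width: 0.0212
```

Run:
```python
from st import *
wfit();o=get_obs();print(o['wrist_force'],o['wrist_torque'])
```

```text
t 12.35 tube in fixture mm [ 0.9  6.7 67.9] (seat 0,0,68) rot err world deg [ 0.35 -0.66  0.22]
F [-2.7 -1.   7.3] w 0.02117928839690278 tcp [0.5654 0.0653 0.0612]
wrist fit -5.6261287626976175 [1.52723678 1.48969006] 0.059161949653887845 0.10962024672454211
[[28.1, -107.0, 78.9], [26.7, -37.0, 81.7], [-27.6, 53.0, 56.1], [-29.1, 122.9, 58.9]]
[-3.31638558 -0.9590342   9.36760382] [-0.36140657  0.25083154 -0.13716839]
```

play_rows --rows '[[0.5, [-0.05, -0.1, 0.05], [0, 0, 0]], [0.5, [-0.08, -0.2, 0.05], [0, 0, 0]], [0.5, [-0.1, -0.3, 0.05], [0, 0, 0]], [0.5, [-0.12, -0.4, 0.05], [0, 0, 0]], [0.5, [-0.14, -0.5, 0.05], [0, 0, 0]], [0.5, [-0.14, -0.5, 0.05], [0, 0, 0]]]'

```text
time: 12.9
tool_pos: [0.5646, 0.0617, 0.0612]
ee_rot: [2.783, 0.237, 1.912]
wrist_force: [3.1, 3.3, 4.0]
width: 0.021
```

play_rows --rows '[[0.5, [-0.02, -0.1, 0], [0, 0, 0]], [0.5, [-0.04, -0.2, 0], [0, 0, 0]], [0.5, [-0.04, -0.2, 0], [0, 0, 0]]]'

```text
time: 13.15
tool_pos: [0.5642, 0.0597, 0.0613]
ee_rot: [2.783, 0.237, 1.912]
wrist_force: [3.6, 4.0, 3.2]
width: 0.0213
```

play_rows --rows '[[0.5, [0, -0.1, 0], [0, 0, 0]], [0.5, [0, -0.15, 0], [0, 0, 0]], [0.5, [0, -0.15, 0], [0, 0, 0]]]'

```text
time: 13.4
tool_pos: [0.5641, 0.0588, 0.0613]
ee_rot: [2.782, 0.236, 1.912]
wrist_force: [2.9, 5.4, 4.1]
width: 0.0213
```

play_rows --rows '[[0.5, [-0.02, -0.1, 0], [0, 0, 0]], [0.5, [-0.02, -0.1, 0], [0, 0, 0]], [0.5, [-0.02, -0.1, 0], [0, 0, 0]]]'

```text
time: 13.65
tool_pos: [0.564, 0.0583, 0.0613]
ee_rot: [2.782, 0.235, 1.912]
wrist_force: [2.8, 6.8, 3.7]
width: 0.021
```

Run:
```python
from st import *
wfit();o=get_obs();print(o['wrist_force'],o['wrist_torque'])
```

```text
t 13.65 tube in fixture mm [ 1.  -0.4 68.1] (seat 0,0,68) rot err world deg [ 0.07 -0.56  0.14]
F [2.8 6.8 3.7] w 0.021048443419845214 tcp [0.564  0.0583 0.0613]
wrist fit -3.6192777717869657 [1.99265726 0.5913705 ] 0.05650649916844692 0.11961905173501271
[[27.8, -113.8, 78.7], [26.9, -43.8, 80.7], [-27.5, 46.3, 55.6], [-28.4, 116.2, 57.6]]
[3.32858823 7.12764747 3.40027459] [ 1.16340938 -0.68674977  0.5621595 ]
```

play_rows --rows '[[0.5, [-0.02, -0.1, 0], [0, 0, 0]], [0.5, [-0.04, -0.2, 0], [0, 0, 0]], [0.5, [-0.04, -0.2, 0], [0, 0, 0]], [0.5, [-0.04, -0.2, 0], [0, 0, 0]]]'

```text
time: 14.03
tool_pos: [0.564, 0.0581, 0.0614]
ee_rot: [2.779, 0.232, 1.912]
wrist_force: [4.2, 12.8, 2.8]
width: 0.0211
```

play_rows --rows '[[0.5, [-0.03, -0.15, 0], [0, 0, 0]], [0.5, [-0.03, -0.15, 0], [0, 0, 0]], [0.5, [-0.03, -0.15, 0], [0, 0, 0]]]'

```text
time: 14.28
tool_pos: [0.564, 0.058, 0.0614]
ee_rot: [2.778, 0.23, 1.912]
wrist_force: [5.9, 15.7, 1.3]
width: 0.0212
```

Butted: the motion stopped with about 15 N along y. I'll ease off, seat lightly downward, then open.

play_rows --rows '[[0.5, [0.05, 0.1, -0.05], [0, 0, 0]], [0.5, [0.08, 0.25, -0.1], [0, 0, 0]], [0.5, [0.08, 0.25, -0.1], [0, 0, 0]], [0.5, [0.08, 0.25, -0.1], [0, 0, 0]]]'

```text
time: 14.62
tool_pos: [0.5641, 0.0581, 0.0613]
ee_rot: [2.781, 0.234, 1.912]
wrist_force: [-1.7, 8.0, 10.4]
width: 0.0212
```

play_rows --rows '[[2.4, [0, 0, 0], [0, 0, 0]], [2.6, [0, 0, 0], [0, 0, 0]], [3, [0, 0, 0], [0, 0, 0]], [4, [0, 0, 0], [0, 0, 0]], [5, [0, 0, 0], [0, 0, 0]], [5, [0, 0, 0], [0, 0, 0]], [5, [0, 0, 0], [0, 0, 0]], [5, [0, 0, 0], [0, 0, 0]]]'

```text
time: 15.28
tool_pos: [0.561, 0.0546, 0.0573]
ee_rot: [2.792, 0.237, 1.912]
wrist_force: [-0.1, -0.0, 0.7]
width: 0.05
```

Run:
```python
from st import *
W,o=wfit();np.save('w6.npy',W,allow_pickle=True)
S=snapshot('scene');np.save('s6.npy',S,allow_pickle=True)
P=R.from_euler('y',-25,degrees=True).apply(TB)+[0,0,.068];P=RF.apply(P)+FX
a=cv2.cvtColor(W['pixels'],cv2.COLOR_RGB2BGR)[:300,100:420]
cv2.polylines(a,[np.int32(proj(W,P)-[100,0])],False,(255,0,255),1)
b=cv2.resize(cv2.cvtColor(S['pixels'],cv2.COLOR_RGB2BGR)[120:220,240:360],None,fx=4,fy=4,interpolation=cv2.INTER_CUBIC)
cv2.polylines(b,[np.int32((proj(S,P)-[240,120]+.5)*4)],False,(255,0,255),1)
a=cv2.copyMakeBorder(a,0,100,0,0,cv2.BORDER_CONSTANT)
cv2.imwrite('pics/c6.png',np.hstack([a,b]))
```

```text
t 15.2833 tube in fixture mm [-1.2 -4.7 64. ] (seat 0,0,68) rot err world deg [ 0.35 -1.04  0.25]
F [-0.1 -0.   0.7] w 0.05003947930629518 tcp [0.561  0.0546 0.0573]
wrist fit -15.154917649533342 [-2.86992607 13.41158857] 0.2544352556604933 0.41400141123335793
[[26.9, -121.3, 81.5], [22.0, -51.9, 89.6], [-32.4, 38.1, 64.3], [-37.3, 107.4, 72.4]]
```

View pics/c6.png

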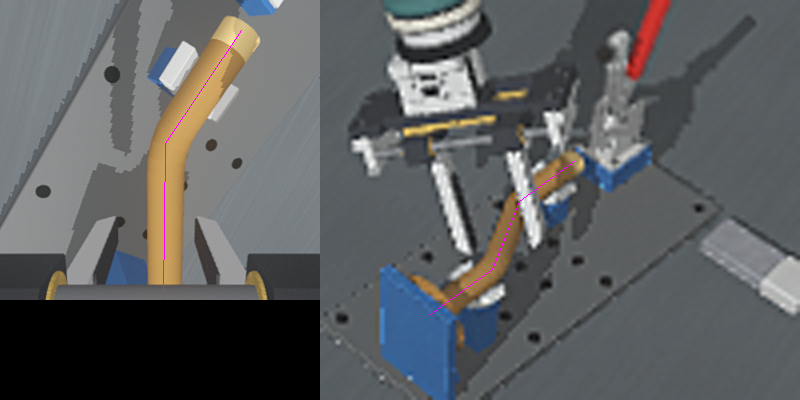

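The tube lies in both V-rests: the wrist view shows it in the near V at (195,80), the scene view shows it seated at the flange end (440,305), and the seat model line runs along it. I'll retract along the tool axis.

play_rows --rows '[[5, [-0.4, 0.1, 0.9], [0, 0, 0]], [5, [-1.2, 0.25, 2.7], [0, 0, 0]], [5, [-2.5, 0.5, 5.4], [0, 0, 0]], [5, [-3.7, 0.8, 8.2], [0, 0, 0]], [5, [-5, 1, 11], [0, 0, 0]], [3, [-5, 1, 15], [0.0221, 0.1068, 0]], [0, [-5, 1, 18], [0.0442, 0.2136, 0]], [0, [-5, 1, 20], [0.0663, 0.3204, 0]]]'

```text
time: 16.05
tool_pos: [0.511, 0.0655, 0.2643]
ee_rot: [3.065, 0.06, 1.955]
wrist_force: [0.8, 0.4, 1.1]
width: 0.0333
```

play_rows --rows '[[0, [1, 4, 0], [0.0221, 0.1068, 0]], [0, [2, 8, 0], [0.0221, 0.1068, 0]], [0, [3.5, 12, 0], [0.0221, 0.1068, 0]], [0, [5, 16, 0], [0.0221, 0.1068, 0]], [0, [6, 18.3, 0], [0.0221, 0.1068, 0]], [0, [6, 18.3, 0], [0.0221, 0.1068, 0]]]'

```text
time: 16.55
tool_pos: [0.5722, 0.2528, 0.2568]
ee_rot: [-3.123, -0.002, 1.962]
wrist_force: [-1.3, -0.5, -0.3]
width: 0.0007
```

play_rows --rows '[[0, [0, 0, 0], [0, 0, -0.12]], [0, [0, 0, 0], [0, 0, -0.24]], [0, [0, 0, 0], [0, 0, -0.36]], [0, [0, 0, 0], [0, 0, -0.48]], [0, [0, 0, 0], [0, 0, -0.59]], [0, [0, 0, 0], [0, 0, -0.59]], [0, [0, 0, 0], [0, 0, -0.59]]]'

```text
time: 17.13
tool_pos: [0.5715, 0.2474, 0.2591]
ee_rot: [-3.125, -0.0, 1.369]
wrist_force: [-0.8, -0.1, -0.1]
width: 0.0001
```

Run:
```python
from st import *
o=get_obs();print(o['tool_pos'],o['ee_rot'],o['width'],'fixture frame tcp',RF.inv().apply(np.array(o['tool_pos'])-FX)*1e3)
# seated tube fit from scene+top
S=snapshot('scene');T=snapshot('top');W=snapshot('wrist')
np.save('w7.npy',W,allow_pickle=True)
# where the red handle is, fit 2 points of sleeve: axis prediction vs red mask centroid
for s,n in((S,'scene'),(T,'top'),(W,'wrist')):
    h=cv2.cvtColor(s['pixels'],cv2.COLOR_RGB2HSV)
    m=((h[...,0]<6)|(h[...,0]>174))&(h[...,1]>150)&(h[...,2]>70)
    u=np.array([0,np.sin(np.radians(24)),np.cos(np.radians(24))]);g=np.array([-27,205,167])
    A=RF.apply(np.array([g-60*u,g+20*u])/1e3)+FX
    q=proj(s,A);roi=np.zeros(m.shape,np.uint8);cv2.line(roi,tuple(map(int,q[0])),tuple(map(int,q[1])),1,30)
    mm=(m&(roi>0));a=np.argwhere(mm)[:,::-1]
    print(n,'pred mid',q.mean(0),'red centroid',a.mean(0) if len(a) else None,len(a))
```

```text
[0.57151347 0.24736581 0.2591225 ] [-3.12496289e+00 -1.22898801e-04  1.36911848e+00] 0.00012916606783935848 fixture frame tcp [-26.68333906 185.81309422 259.12249523]
scene pred mid [321.2535109  128.83642653] red centroid [321.49382716 128.41975309] 81
top pred mid [105.30138386 182.32919149] red centroid [105.48979592 183.65306122] 98
wrist pred mid [257.76103517 178.07981616] red centroid [257.808      176.72266667] 375
```

Handle prediction and picture agree within about 1 px. I'll descend into the gap before the handle.

play_rows --rows '[[0, [0, 0, -3], [0, 0, 0]], [0, [0, 0, -6], [0, 0, 0]], [0, [0, 0, -8], [0, 0, 0]], [0, [0, 0, -8.5], [0, 0, 0]], [0, [0, 0, -8.5], [0, 0, 0]], [0, [0.1, 0.5, -8.7], [0, 0, 0]], [0, [0.15, 0.8, -8.9], [0, 0, 0]]]'

```text
time: 17.87
tool_pos: [0.5744, 0.2566, 0.1718]
ee_rot: [-3.128, -0.002, 1.367]
wrist_force: [-0.1, 0.1, 1.4]
width: 0.0005
```

```bash
cat >> st.py <<'E'
def fp():
    o=get_obs();print(o['time'],'F fixture',np.round(RF.inv().apply(o['wrist_force']),1),'tcp fixture',np.round(RF.inv().apply(np.array(o['tool_pos'])-FX)*1e3,1))
E
python3 -c "
from st import *
fp()"
```

```text
17.8667 F fixture [-0.1  0.   1.4] tcp fixture [-25.7 195.4 171.8]
```

play_rows --rows '[[0, [0.2, 1.0, -0.4], [0, 0, 0]], [0, [0.35, 1.8, -0.8], [0, 0, 0]], [0, [0.5, 2.5, -1.3], [0, 0, 0]], [0, [0.7, 3.3, -1.7], [0, 0, 0]], [0, [0.85, 4.1, -2.2], [0, 0, 0]], [0, [1.0, 4.9, -2.7], [0, 0, 0]], [0, [1.15, 5.6, -3.1], [0, 0, 0]], [0, [1.25, 6.1, -3.6], [0, 0, 0]]]'

```text
time: 18.53
tool_pos: [0.5858, 0.318, 0.1326]
ee_rot: [-3.124, 0.0, 1.367]
wrist_force: [0.1, 0.1, 1.9]
width: 0.0008
```

Run:
```python
from st import *
fp()
s=snapshot('scene');h=cv2.cvtColor(s['pixels'],cv2.COLOR_RGB2HSV)
m=((h[...,0]<6)|(h[...,0]>174))&(h[...,1]>150)&(h[...,2]>70);m[:90]=0;m[200:]=0;m[:,:290]=0;m[:,370:]=0
a=np.argwhere(m)[:,::-1];print(len(a),a.min(0),a.max(0),a.mean(0))
for g in ([205,167],[233,156],[262,136],[278,120],[285,108],[288,84]): print(g,proj(s,RF.apply(np.array([-27,*g])/1e3)+FX)[0])
```

```text
18.5333 F fixture [0.1 0.1 1.9] tcp fixture [-27.  257.9 132.6]
58 [323 120] [338 137] [329.32758621 130.46551724]
[205, 167] [323.32865335 123.77432081]
[233, 156] [328.18419165 122.74706893]
[262, 136] [332.74713165 123.62640903]
[278, 120] [335.00640318 125.17895882]
[285, 108] [335.79294603 126.92169981]
[288, 84] [335.44034578 131.65441703]
```

play_rows --rows '[[0, [0.2, 1.0, -0.8], [0, 0, 0]], [0, [0.3, 1.6, -1.5], [0, 0, 0]], [0, [0.4, 2.0, -2.3], [0, 0, 0]], [0, [0.45, 2.2, -3.0], [0, 0, 0]], [0, [0.45, 2.3, -3.6], [0, 0, 0]], [0, [0.45, 2.3, -4.1], [0, 0, 0]], [0, [0.45, 2.3, -4.6], [0, 0, 0]]]'

```text
time: 19.17
tool_pos: [0.5901, 0.3397, 0.0865]
ee_rot: [-3.124, 0.001, 1.367]
wrist_force: [0.0, -0.8, 0.0]
width: 0.0006
```

play_rows --rows '[[0, [0, 0, -0.3], [0, 0, 0]], [0, [0, 0, -0.5], [0, 0, 0]], [0, [0, 0, -0.5], [0, 0, 0]]]'

```text
time: 19.42
tool_pos: [0.5902, 0.3399, 0.0839]
ee_rot: [-3.125, -0.001, 1.367]
wrist_force: [-3.0, -0.6, 5.4]
width: 0.0006
```

```bash
python3 -c "
from st import *
fp()"
```

```text
19.4167 F fixture [-2.8 -1.2  5.4] tcp fixture [-27.1 280.2  83.9]
```

play_rows --rows '[[0, [0, 0, -0.2], [0, 0, 0]], [0, [0, 0, -0.3], [0, 0, 0]], [0, [0, 0, -0.3], [0, 0, 0]]]'

```text
time: 19.67
tool_pos: [0.5903, 0.3401, 0.0827]
ee_rot: [-3.126, -0.002, 1.367]
wrist_force: [-4.2, -0.9, 9.9]
width: 0.0005
```

play_rows --rows '[[0, [0, 0, 1], [0, 0, 0]], [0, [0, 0, 3], [0, 0, 0]], [0, [0, 0, 6], [0, 0, 0]], [0, [0, 0, 10], [0, 0, 0]], [0, [-1, 4, 14], [0, 0, 0]], [0, [-3, 8, 16], [0, 0, 0]], [0, [-5, 12, 16], [0, 0, 0]], [0, [-7, 14, 16], [0, 0, 0]]]'

```text
time: 20.33
tool_pos: [0.5268, 0.4739, 0.2418]
ee_rot: [-3.128, -0.004, 1.364]
wrist_force: [-0.5, 1.0, 0.4]
width: 0.0006
```

Run:
```python
from st import *
fp()
S=snapshot('scene');T=snapshot('top')
P=RF.apply(R.from_euler('y',-25,degrees=True).apply(TB)+[0,0,.068])+FX
G=RF.apply(np.array([[-27,288,76]])/1e3)+FX
o=[]
for s,(a,b,w,h) in((S,(240,110,110,120)),(T,(85,150,165,85))):
    k=400/w;c=cv2.resize(cv2.cvtColor(s['pixels'],cv2.COLOR_RGB2BGR)[b:b+h,a:a+w],None,fx=k,fy=k,interpolation=cv2.INTER_CUBIC)
    cv2.polylines(c,[np.int32((proj(s,P)-[a,b]+.5)*k)],False,(255,0,255),1)
    g=proj(s,G)[0];cv2.circle(c,tuple(int(x) for x in (g-[a,b]+.5)*k),4,(0,255,0),1);o.append(c)
H=max(c.shape[0] for c in o)
cv2.imwrite('pics/fin.png',np.hstack([cv2.copyMakeBorder(c,0,H-c.shape[0],0,0,cv2.BORDER_CONSTANT) for c in o]))
np.save('sf.npy',S,allow_pickle=True);np.save('tf.npy',T,allow_pickle=True)
```

```text
20.3333 F fixture [-0.6  0.9  0.4] tcp fixture [-116.3  398.6  241.8]
```

View pics/fin.png

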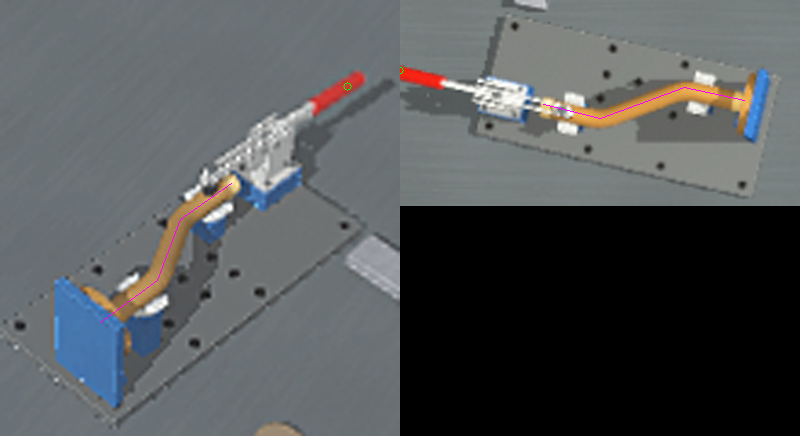

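The final views show the handle down at (345,85), near its locked mark, and the tube in both V-rests with the spindle on it. I'll take one close look at the flange joint.

play_rows --rows '[[0, [0, -3, 3], [0, 0, 0]], [0, [0, -7, 4], [0, 0, 0]], [0, [0, -11, 5], [0, 0, 0]], [0, [0, -15, 5], [0, 0, 0]], [0, [0, -19, 5], [0, 0, 0]], [0, [0, -23, 5], [0, 0, 0]], [0, [1, -27, 5], [0, 0, 0]], [0, [1, -31, 5], [0, 0, 0]]]'

```text
time: 21.1
tool_pos: [0.536, 0.1599, 0.2883]
ee_rot: [-3.125, 0.001, 1.366]
wrist_force: [-0.2, -1.1, 0.5]
width: 0.0006
```

play_rows --rows '[[0, [0, -4, 0], [0, 0, 0]], [0, [0, -8, 0], [0, 0, 0]], [0, [0, -12, 0], [0, 0, 0]], [0, [0, -16, 0], [0, 0, 0]], [0, [0.5, -20, 0], [0, 0, 0]], [0, [1, -24, 0], [0, 0, 0]], [0, [1, -28, 0], [0, 0, 0]], [0, [1, -29.5, 0], [0, 0, 0]]]'

```text
time: 21.77
tool_pos: [0.5446, -0.1379, 0.2878]
ee_rot: [-3.123, 0.002, 1.361]
wrist_force: [0.2, 0.5, 0.9]
width: 0.0009
```

play_rows --rows '[[0, [0, 0, -4], [0, 0, 0]], [0, [0, 0, -8], [0, 0, 0]], [0, [0, 0, -12], [0, 0, 0]], [0, [0, 0, -14], [0, 0, 0]], [0, [0, 0, -14], [0, 0, 0]], [0, [0, 0, -14], [0, 0, 0]]]'

```text
time: 22.27
tool_pos: [0.5446, -0.1326, 0.1476]
ee_rot: [-3.121, -0.0, 1.366]
wrist_force: [0.6, -0.1, 0.4]
width: 0.0006
```

Run:
```python
from st import *
fp();s=snapshot('wrist')
P=RF.apply(R.from_euler('y',-25,degrees=True).apply(TB)+[0,0,.068])+FX
q=proj(s,P);print(q)
im=cv2.cvtColor(s['pixels'],cv2.COLOR_RGB2BGR)
u,v=np.int32(q[0]);a,b=max(u-65,0),max(v-75,0)
c=cv2.resize(im[b:b+120,a:a+130],None,fx=5,fy=5,interpolation=cv2.INTER_CUBIC)
p=(q-[a,b]+.5)*5;cv2.circle(c,tuple(map(int,p[0])),5,(255,0,255),1)
cv2.imwrite('pics/joint.png',c);print(np.linalg.norm(q[0]-q[1])/70,'px/mm')
```

```text
22.2667 F fixture [0.6 0.1 0.4] tcp fixture [  23.9 -191.7  147.6]
[[ 262.0932762   110.31704926]
 [ 262.53896813   13.13927592]
 [ 191.26032887 -108.75651545]
 [ 185.26854024 -234.23427132]]
1.3882685054960981 px/mm
```

View pics/joint.png

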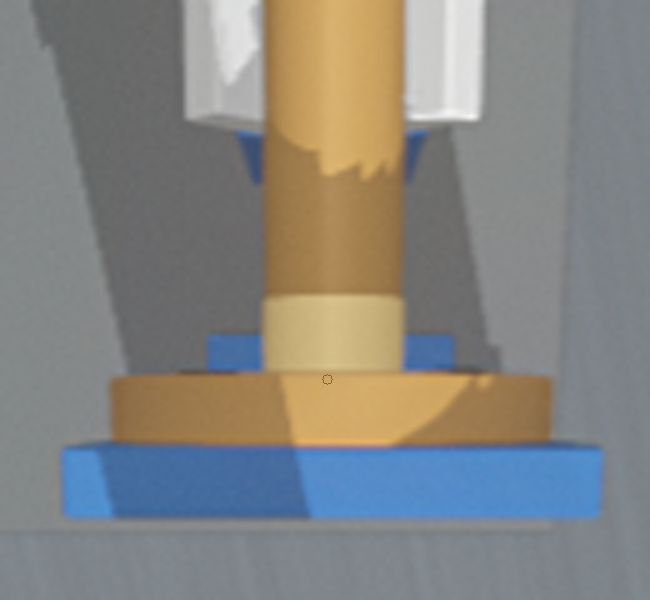

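The close view shows the ground band meeting the flange face squarely at (330,372), with no visible gap and the tube centred in the V. Handing in.

```bash
python3 -c "
from bench import *
print(close_job())"
```

```text
the job is handed in; nothing more can be done
None
```

The larger bronze tube is in both V-rests with one end against the flange, and the toggle clamp is locked over on it. I handed the job in at about 22 s of the 51 s allowed.

**What I did:**
- Gripped the tube by its middle run, turned it and tilted it 25°.
- Lowered it onto the V-rests at about 10 N contact.
- Slid it to the flange until it stopped, at about 15 N, then released it and withdrew along the tool axis.
- Pushed the red handle down along its arc to the stop, reading at most about 10 N, with the fingers closed.

**Last checks:**
- **Flange joint:** the close wrist picture shows the tube's end band meeting the flange face squarely with no visible gap, and the tube centred in the upper V.
- **Clamp:** the scene and top pictures show the handle staying down at its locked position after the arm left, with the spindle on the tube.
- **Robot:** it was clear of everything, with no contact force.
- **Other things on the bench:** I did not touch the grinder, offcut, brush or the smaller tube. I made no separate final position check on them.

**What disagreed:** one wrist-camera fit of the held tube suggested a roll of about 5.6° in the grip. I partly corrected for it, but repeat fits (−2 to −5°) did not bear it out, so I undid the correction before seating the tube. The roll measurement scattered by a few degrees throughout. An early top-view overlay was also 3 to 5 px off, but the next one agreed to about 1 px.

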